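Reload the weld fittings from the cooling rack into the blasting tray in reverse order

ROBOT

A 6-joint arm with a two-finger parallel gripper is mounted at the origin on the work surface. World frame = base frame: x ahead of the robot, y to its left, z up, the work surface at z = 0. Lengths are in m, angles in rad, forces in N, time in s.
With the tool pointing down it reaches from about 0.375 to 0.925 m from the base axis. Payload 5.7 kg.
Tool frame: the origin (TCP) lies midway between the tips of the shut fingers; the grasp point (between the pads) lies 19 mm behind it; z points along the fingers, y is the direction in which the jaws open and shut (so a half turn about z gives the same grasp; the last joint's range is limited). The gripper opens to 88 mm and grips with 3 to 60 N. Pads are 20 mm wide; open, the fingers measure 115 mm over their backs; the gripper's body (75 mm by 178 mm) begins 61 mm behind the grasp point.
Start: joints at [-1.355, 0.359, 1.51, -0, 1.272, -0.115], TCP at [0.195, -0.567, 0.223] pointing down, gripper open.
Joint ranges: [-2.97, 2.97], [-1.01, 2.36], [0.21, 2.38], [-0.96, 4.11], [0.2, 2.71], [-2.98, 2.98]. Speed limits (rad/s): [2.39, 2.39, 3.14, 3.14, 3.14, 3.14].

INTERFACE

Orientations are given as a unit quaternion [w, x, y, z].
In Python, from workcell import manip gives the robot as it stands.
- The arm moves only by the tool servo_tool, never from a script. Its argument "steps" is a list that holds one entry, the list of rows, each a list of 6 numbers: the shift along the tool's x, y, z in units of 20 cm (1.0 is 20 cm), then the turn, a rotation vector about the tool's x, y, z in units of 180 degrees (1.0 is 180 degrees). A call has 1 to 20 rows; each row is the pose to reach, as a shift and turn from the pose commanded when the call began, along the tool's axes at that moment, turning the shorter way round; what a row does not reach only later rows make up. A row lasts 1/10 s, in which the tool goes at most 50 mm and 8.59 degrees, less where a joint would pass 70% of its speed; a pose out of reach is approached as far as the arm can. A call with a number of a shift or a turn outside -1 to 1 is refused whole. A call with a gripper value outside its range is refused whole. "gripper" is the finger opening in mm, from 0 to 87.8, set as the call begins (left out, the last holds). The fingers move at their own pace and stop on an object; the grip force is fixed at half the most. Time passes only in rows, so rows that repeat a pose let the fingers close. It gives the time, the measured TCP pose, the force and the opening at its end, in the units of the state.
- manip.state(): the state, without advancing time (a new reading comes with each control period).
- manip.grab_frame(name): name is "scene" or "top" or "wrist"; returns a dict with "pixels" (420x560x3 uint8, red, green, blue), "camera_matrix" (3x3 intrinsics, pixels), "rvec" (rotation vector, rad) and "tvec" (3), from world to camera coordinates, as OpenCV has them; the wrist camera has in their place "mount" (4x4, takes a point from camera to tool coordinates, whose origin is the TCP and whose axes are the flange's). Camera axes: x right, y down, z forward; pixel columns grow to the right and rows downward; lengths in m; the calibration is good to about 2 mm. A picture is of the moment at which its call begins: read the wrist's pose just before it. There is no depth.
- manip.hand_in(): hands the job in, once; it reports no verdict.
The state is a dict: "time_s": time; "joint_pos": joint angles; "qvel": joint speeds; "joint_efforts": joint torques, N m; "eef_pos": TCP position; "eef_rot": TCP orientation; "ft_force": force on the tool from outside, world axes, zero at the start; "torque": the same for the moment, N m; "width": finger opening in m.
Only numpy, scipy, OpenCV 4.12 (cv2) and the standard library are available. Lean on these libraries where they do the work, as an engineer would, in place of code of your own. Each camera call takes 0.05 s, during which the arm holds its last target.

TASK

Move the four steel fittings from the pads of the green cooling rack into the four compartments of the blue blasting tray, in reverse order: as seen from the robot, the one at the left end of the rack goes into the compartment at the right end of the tray, the next one into the compartment next to it, and so on. Stand each upright on the floor of its compartment, about in the middle, and let none of them fall over on the way.

Things in the scene. Friction and masses are not known exactly. Their poses are not given: they have to be found in the camera images.
- pipe_center (a point): Pipe stub, a plain upright steel cylinder 42 mm in diameter, 76 mm tall, dark bore in its top. This point is on its axis, half-way up (38 mm above its foot); its z axis points up. About 0.4 kg, starts on a pad of the rack, at any yaw.
- hex_center (a point): Hexagonal steel coupling, an upright hexagonal bar 42 mm across flats (48.5 mm across corners), 70 mm tall, dark bore in its top. This point is on its axis, half-way up (35 mm above its foot); z points up, and two opposite flats face its own +x and -x (the others every 60 degrees). About 0.4 kg, starts on a pad, at any yaw.
- reducer_center (a point): Reducer, an upright steel turned part 80 mm tall: wide foot 50 mm in diameter up to 22 mm, a cone up to 40 mm, then a straight neck 32 mm in diameter to the top. This point is on its axis, half-way up (40 mm above its foot, at the neck's lower end); z points up. About 0.4 kg, starts on a pad, at any yaw.
- flange_center (a point): Flanged stub, an upright steel part 74 mm tall: a round flange 56 mm in diameter and 11 mm thick at the foot with four small bolt holes, and above it a straight neck 36 mm in diameter to the top. This point is on its axis, half-way up (37 mm above its foot); z points up. About 0.4 kg, starts on a pad, at any yaw.
- rack: Cooling rack: a fixed green base plate 84 x 324 mm and 12 mm thick, its long side (its y axis) lying roughly across in front of the robot, +y to the robot's left (yaw within 0.1 rad). Origin: centre of its underside, on the table. Four pads stand on it in a row, at y = +120, +40, -40 and -120 mm. It may be the nearer or the farther one of rack and tray.
- tray: Blasting tray: a fixed blue open tray, 84 x 324 mm outside, 14 mm high, walls and floor 4 mm thick, long side (y axis) roughly across in front of the robot, +y to the robot's left (yaw within 0.1 rad). Origin: centre of its underside, on the table. Three cross walls as high as the rim divide it into four equal compartments in a row, each 76 x 76 mm inside, with centres at x = 0 and y = +120, +40, -40 and -120 mm; empty at the start.
- pad_pipe: Fixed flat copper pad of the cooling rack on which the pipe stub stands at the start (foot within 6 mm of the pad's centre): square, 70 x 70 mm, 10 mm thick, top 22 mm above the table; all four pads look alike. Origin: centre of its underside; axes parallel to the rack's. It stays where it is, at one of the four places of the rack.
- pad_hex: Fixed flat copper pad of the cooling rack on which the hexagonal coupling stands at the start (foot within 6 mm of the pad's centre): square, 70 x 70 mm, 10 mm thick, top 22 mm above the table; all four pads look alike. Origin: centre of its underside; axes parallel to the rack's. It stays where it is, at one of the four places of the rack.
- pad_reducer: Fixed flat copper pad of the cooling rack on which the reducer stands at the start (foot within 6 mm of the pad's centre): square, 70 x 70 mm, 10 mm thick, top 22 mm above the table; all four pads look alike. Origin: centre of its underside; axes parallel to the rack's. It stays where it is, at one of the four places of the rack.
- pad_flange: Fixed flat copper pad of the cooling rack on which the flanged stub stands at the start (foot within 6 mm of the pad's centre): square, 70 x 70 mm, 10 mm thick, top 22 mm above the table; all four pads look alike. Origin: centre of its underside; axes parallel to the rack's. It stays where it is, at one of the four places of the rack.
Not all that is in view belongs to the job. Leave any purple look-alike of the part that bears pipe_center alone. Leave any pink look-alike of the part that bears hex_center alone.

How it is judged:
By the outcome, as a careful person would: the job done as asked, in the order asked, and still so for the second after the job is handed in, with the robot touching nothing.
It also fails if it takes over 109 s, if anything falls off the work surface, if the arm or the gripper's body presses on something with over 40 N, if the wrist force passes 120 N, or if a joint passes its speed limit or range.

## Working session

There is one attempt and no reset: what is moved stays moved. The work goes in short steps, Python scripts to look and compute and a tool call to move; the robot and the scene stay as the last step left them, time stands still between calls to the robot, and variables do not carry over. Pictures are saved under pics/ and viewed, and the job is handed in when it is done.

Besides the shell and the picture viewer there is one more tool, called after "Emit:" by a JSON object that holds its "op" and its "data". servo_tool: Moves the arm, as the interface text tells. Its arguments: {"type":"object","properties":{"steps":{"type":"array","items":{"type":"array","items":{"type":"array","items":{"type":"number"}}}},"gripper":{"type":"number"}},"required":["steps"]}

```bash
mkdir -p pics
python3 - <<'E'
from workcell import manip
import cv2,pickle
s=manip.state();print(s)
d={}
for n in("scene","top","wrist"):
    f=manip.grab_frame(n);d[n]=f
    cv2.imwrite(f"pics/{n}0.png",f["pixels"][:,:,::-1])
    print(n,{k:v for k,v in f.items() if k!="pixels"})
pickle.dump((s,d),open("f0.pkl","wb"))
E
```

```text
{'time_s': 0.0, 'joint_pos': array([-1.35507012e+00,  3.59510207e-01,  1.51142616e+00,  1.51379858e-05,
        1.27251065e+00, -1.15100930e-01]), 'qvel': array([ 0.00123468, -0.00107602, -0.00051286,  0.00145069, -0.00052222,
       -0.0007234 ]), 'joint_efforts': array([ 2.24658514e-03, -5.15365469e+01, -2.70732844e+01,  6.76444522e-02,
        3.49825923e-02, -1.20470336e-04]), 'eef_pos': array([ 0.19474307, -0.5667823 ,  0.2218089 ]), 'eef_rot': array([-9.26373860e-04,  9.86350285e-01,  1.64657999e-01, -3.94058246e-05]), 'ft_force': array([ 0.38269534,  0.04026576, -1.47021103]), 'torque': array([-0.03358156,  0.04722208,  0.02007666]), 'width': 0.08811079130512982}
scene {'camera_matrix': array([[469.58331352,   0.        , 281.51565148],
       [  0.        , 469.58331352, 215.53574451],
       [  0.        ,   0.        ,   1.        ]]), 'rvec': array([ 2.43224789,  0.74643022, -0.21756956]), 'tvec': array([-0.44376978, -0.22566072,  0.99398619])}
top {'camera_matrix': array([[385.59691539,   0.        , 277.26226094],
       [  0.        , 385.59691539, 209.03017192],
       [  0.        ,   0.        ,   1.        ]]), 'rvec': array([ 2.15879546, -2.19062049,  0.03741133]), 'tvec': array([0.01769986, 0.53989439, 0.66775421])}
wrist {'camera_matrix': array([[324.88657496,   0.        , 282.6405821 ],
       [  0.        , 324.88657496, 210.36280637],
       [  0.        ,   0.        ,   1.        ]]), 'mount': array([[-2.34722034e-04, -9.70061004e-01, -2.42861263e-01,
         6.52863448e-02],
       [ 9.99999971e-01, -2.41839859e-04, -5.04858618e-07,
         7.62769002e-04],
       [-5.82437898e-05, -2.42861256e-01,  9.70061033e-01,
        -1.62019844e-01],
       [ 0.00000000e+00,  0.00000000e+00,  0.00000000e+00,
         1.00000000e+00]])}
```

View pics/scene0.png

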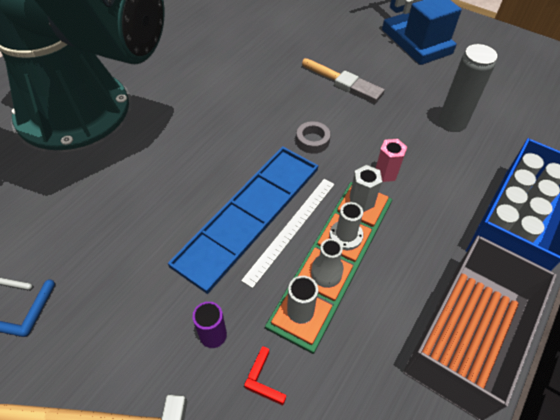

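View pics/top0.png

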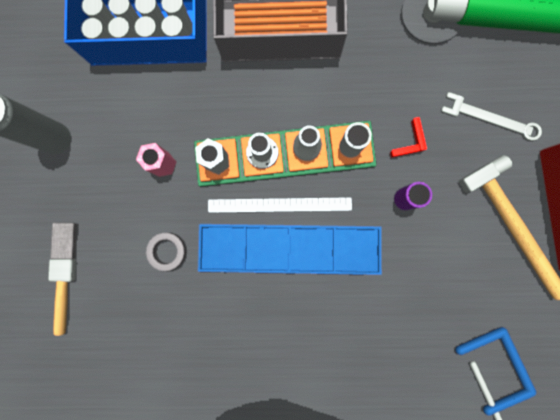

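View pics/wrist0.png

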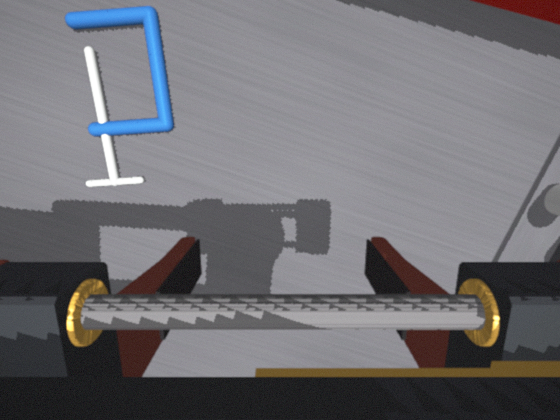

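The top view shows the rack as the farther of the two. From left to right it holds hex (208,152), flange (260,148), reducer (308,138) and pipe (357,135). The look-alikes stand off the rack: pink hex at (151,157) and purple pipe at (413,197). The tray spans about (199..382, 225..274). Next I'll take an enlarged crop and measure.

```bash
cat > h.py <<'E'
import numpy as np,cv2,pickle
from scipy.spatial.transform import Rotation as Ro
def ray(f,uv):
    K=f["camera_matrix"];R=cv2.Rodrigues(f["rvec"])[0];t=f["tvec"]
    uv=np.atleast_2d(np.asarray(uv,float))
    d=np.c_[(uv[:,0]-K[0,2])/K[0,0],(uv[:,1]-K[1,2])/K[1,1],np.ones(len(uv))]@R
    return -R.T@t,d
def toplane(f,uv,z):
    o,d=ray(f,uv);return (o+d*((z-o[2])/d[:,2])[:,None])[:,:2]
E
python3 - <<'E'
from h import *
s,d=pickle.load(open("f0.pkl","rb"));t=d["top"];im=t["pixels"][:,:,::-1].copy()
c=im[115:205,130:440]
cv2.imwrite("pics/crop_top.png",cv2.resize(c,None,fx=2.58,fy=2.58,interpolation=cv2.INTER_CUBIC))
c=im[115:190,190:385];cv2.imwrite("pics/crop_rack.png",cv2.resize(c,None,fx=4,fy=4,interpolation=cv2.INTER_CUBIC))
sc=d["scene"]["pixels"][:,:,::-1][130:330,260:420];cv2.imwrite("pics/crop_sc.png",cv2.resize(sc,None,fx=3,fy=3,interpolation=cv2.INTER_CUBIC))
print(ray(t,[0,0])[0],ray(d["scene"],[0,0])[0])
hsv=cv2.cvtColor(im,cv2.COLOR_BGR2HSV)
for nm,lo,hi,z,roi in(("green",(40,90,40),(85,255,255),.012,(100,210,180,400)),("blue",(95,100,50),(125,255,255),.014,(210,290,180,400)),("copper",(5,110,80),(25,255,255),.022,(100,210,180,400))):
    m=cv2.inRange(hsv,lo,hi);k=np.zeros_like(m);a,b,e,g=roi;k[a:b,e:g]=m[a:b,e:g]
    k=cv2.morphologyEx(k,cv2.MORPH_OPEN,np.ones((2,2)))
    p=np.argwhere(k)[:,::-1]
    w=toplane(t,p,z).astype(np.float32)
    r=cv2.minAreaRect(w);print(nm,len(p),r)
    print(toplane(t,cv2.boxPoints(cv2.minAreaRect(p.astype(np.float32))),z).round(3).tolist())
E
```

```text
[ 0.49633314 -0.0099555   0.70089174] [ 0.78182615 -0.38498731  0.69021416]
green 881 ((0.6391401886940002, -0.00523713231086731), (0.08435474336147308, 0.322405070066452), 5.603939533233643)
[[0.665, 0.161], [0.697, -0.162], [0.613, -0.17], [0.581, 0.151]]
blue 8914 ((0.4676688611507416, -0.011286869645118713), (0.3246113657951355, 0.0856483206152916), 88.40489959716797)
[[0.429, 0.152], [0.516, 0.15], [0.506, -0.176], [0.42, -0.172]]
copper 2990 ((0.639445424079895, -0.005159229040145874), (0.07119922339916229, 0.3089252710342407), 5.507048606872559)
[[0.66, 0.153], [0.689, -0.156], [0.619, -0.162], [0.589, 0.145]]
```

View pics/crop_rack.png

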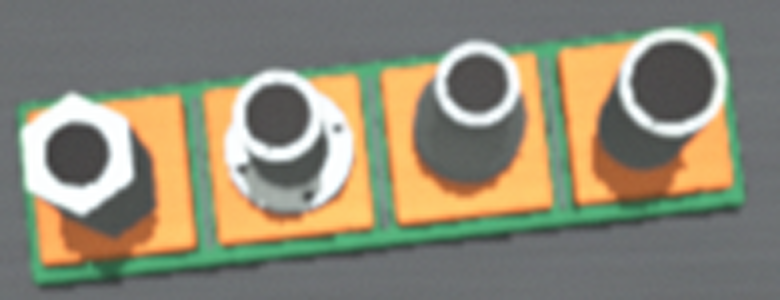

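View pics/crop_sc.png

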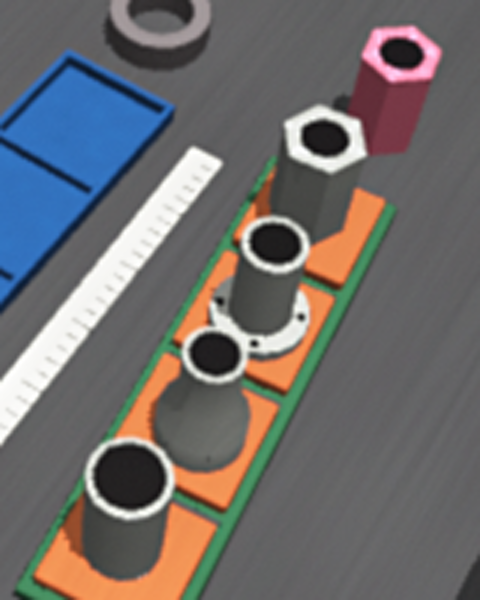

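View pics/crop_top.png

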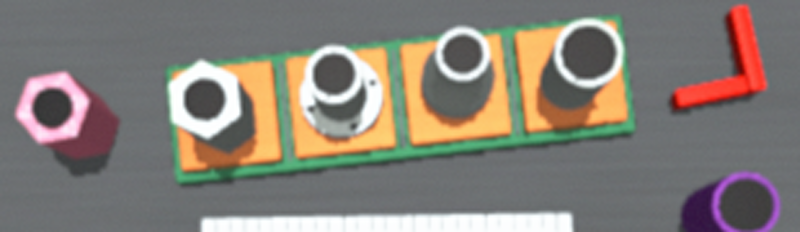

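The crops confirm the order: hex, flange, reducer, pipe. All four are plain steel on pads, and the pink and purple parts are off the rack. Next I'll measure the axes from the bores in both views.

Run:
```python
from h import *
s,d=pickle.load(open("f0.pkl","rb"))
H=dict(hex=.092,flange=.096,reducer=.102,pipe=.098)
seed={"top":dict(hex=(209,153),flange=(259.5,143.5),reducer=(309,136),pipe=(358,135.5)),
"scene":dict(hex=(368.5,176),flange=(351.5,211.5),reducer=(332,247.5),pipe=(303,289))}
for v in seed:
    f=d[v];g=cv2.cvtColor(f["pixels"],cv2.COLOR_RGB2GRAY)
    for n,uv in seed[v].items():
        # bright rim (>170) flood -> hole contour
        S=8;x0,y0=int(uv[0])-22,int(uv[1])-22
        c=cv2.resize(g[y0:y0+44,x0:x0+44],None,fx=S,fy=S,interpolation=cv2.INTER_CUBIC)
        m=(c<125).astype(np.uint8)
        # hole of bore: connected dark comp at seed
        k,l,st,ce=cv2.connectedComponentsWithStats(m)
        q=l[int((uv[1]-y0+.5)*S),int((uv[0]-x0+.5)*S)]
        cn=max(cv2.findContours((l==q).astype(np.uint8),0,1)[0],key=cv2.contourArea)
        e=cv2.fitEllipse(cn); cc=(np.array(e[0])+.5)/S-.5+[x0,y0]
        print(v,n,q,cc.round(2),(np.array(e[1])/S).round(1),toplane(f,cc,H[n]).round(4))
        if v=="top" and n=="hex":
            m=(c>190).astype(np.uint8);k,l,st,ce=cv2.connectedComponentsWithStats(m);q=1+np.argmax(st[1:,4])
            cn=max(cv2.findContours((l==q).astype(np.uint8),0,1)[0],key=cv2.contourArea)
            P=toplane(f,(cn[:,0]+.5)/S-.5+[x0,y0],H[n])
            hull=cv2.convexHull(P.astype(np.float32))[:,0]
            # width function -> min across flats
            a=np.radians(np.arange(0,180,1));w=[np.ptp(hull@[np.cos(t),np.sin(t)]) for t in a];w=np.array(w)
            w3=(w[:60]+w[60:120]+w[120:])/3;print("hex flat normal deg mod60",w3.argmin(),w3.min(),w3.max(),w3.argmax(), "mid",(hull.max(0)+hull.min(0))/2)
def fr(o,yaw):
    for y in(.12,.04,-.04,-.12):print((np.array(o)+y*np.array([-np.sin(yaw),np.cos(yaw)])).round(4))
fr((.6393,-.0052),np.radians(5.55));fr((.4677,-.0113),np.radians(-1.595))
f=d["scene"];hsv=cv2.cvtColor(f["pixels"],cv2.COLOR_RGB2HSV);m=cv2.inRange(hsv,(95,100,40),(125,255,255));m[:,:160]=0;m[:140]=0;m[300:]=0;m[:,325:]=0
p=np.argwhere(m)[:,::-1];print(cv2.minAreaRect(toplane(f,p,.014).astype(np.float32)),len(p))
```

```text
top hex 2 [208.77 153.07] [15.1 15.3] [[0.6271 0.1165]]
hex flat normal deg mod60 30 0.06233380311148392 0.06651932792430137 8 mid [0.62173665 0.11021373]
top flange 2 [258.91 143.32] [15.1 15.5] [[0.6403 0.0353]]
top reducer 2 [308.86 135.44] [13.9 14.5] [[ 0.6498 -0.0439]]
top pipe 2 [357.74 135.02] [19.8 20.3] [[ 0.6499 -0.1211]]
scene hex 2 [367.87 175.62] [12.1 16.2] [[0.6278 0.116 ]]
scene flange 2 [351.34 210.71] [13.7 17.4] [[0.641  0.0347]]
scene reducer 6 [331.18 247.5 ] [14.5 17.1] [[ 0.6503 -0.0444]]
scene pipe 3 [302.76 288.44] [22.1 24.3] [[ 0.6503 -0.1218]]
[0.6277 0.1142]
[0.6354 0.0346]
[ 0.6432 -0.045 ]
[ 0.6509 -0.1246]
[0.471  0.1087]
[0.4688 0.0287]
[ 0.4666 -0.0513]
[ 0.4644 -0.1313]
((0.4720028340816498, -0.011235177516937256), (0.32807353138923645, 0.08965867757797241), 88.29512786865234) 7785
```

Run:
```python
from h import *
s,d=pickle.load(open("f0.pkl","rb"));S=8
f=d["top"];x0,y0=188,133
im=cv2.resize(f["pixels"][y0:y0+44,x0:x0+44],None,fx=S,fy=S,interpolation=cv2.INTER_CUBIC)
m=(im.min(2)>150).astype(np.uint8)
k,l,st,ce=cv2.connectedComponentsWithStats(m);q=1+np.argmax(st[1:,4])
cn=max(cv2.findContours((l==q).astype(np.uint8),0,1)[0],key=cv2.contourArea)
P=toplane(f,(cn[:,0]+.5)/S-.5+[x0,y0],.092);hull=cv2.convexHull(P.astype(np.float32))[:,0]
w=np.array([np.ptp(hull@[np.cos(t),np.sin(t)]) for t in np.radians(np.arange(180))])
w3=(w[:60]+w[60:120]+w[120:])/3;print(w3.argmin(),w3.min(),w3.argmax(),w3.max())
R=Ro.from_quat(s["eef_rot"][[1,2,3,0]]).as_matrix();print(R.round(4))
```

```text
35 0.04487443219635078 5 0.0498799212224931
[[ 9.458e-01  3.248e-01 -4.000e-04]
 [ 3.248e-01 -9.458e-01  1.800e-03]
 [ 2.000e-04 -1.800e-03 -1.000e+00]]
```

```bash
cat >> h.py <<'E'
def go(x,y,z,jaw):
    from workcell import manip
    s=manip.state();p=s["eef_pos"];R=Ro.from_quat(s["eef_rot"][[1,2,3,0]]).as_matrix()
    a=np.radians(jaw);Y=np.array([np.cos(a),np.sin(a),0])
    if Y@R[:,1]<0:Y=-Y
    Z=np.array([0,0,-1.]);T=np.c_[np.cross(Y,Z),Y,Z]
    print("t",round(s["time_s"],2),"pos",p.round(4),"F",s["ft_force"].round(1),"w",round(s["width"],4),"q",s["joint_pos"].round(2))
    print("shift",(R.T@(np.array([x,y,z])-p)/.2).round(4),"turn",(Ro.from_matrix(R.T@T).as_rotvec()/np.pi).round(4))
E
python3 -c "
from h import *
go(.6275,.1163,.17,-25)"
```

```text
t 0.15 pos [ 0.1948 -0.567   0.222 ] F [ 0.2  0.6 -0.2] w 0.088 q [-1.36  0.36  1.51 -0.    1.27 -0.12]
shift [ 3.1561 -2.5278  0.2641] turn [-4.000e-04 -2.000e-04 -2.558e-01]
```

Emit:
{"op": "servo_tool", "data": {"steps": [[[0.12,-0.1,0,0,0,0],[0.28,-0.22,0,0,0,0],[0.45,-0.36,0,0,0,0],[0.62,-0.5,0,0,0,0],[0.8,-0.64,0,0,0,0],[0.95,-0.76,0,0,0,0]]], "gripper": 80}}

```text
time_s: 0.75
eef_pos: [0.3258, -0.3597, 0.2224]
eef_rot: [-0.0, 0.986, 0.165, 0.0]
ft_force: [0.5, -0.0, -0.3]
width: 0.08
```

Emit:
{"op": "servo_tool", "data": {"steps": [[[0.16,-0.13,0,0,0,0],[0.32,-0.26,0,0,0,0],[0.48,-0.38,0,0,0,0],[0.64,-0.51,0,0,0,0],[0.8,-0.64,0,0,0,0],[0.95,-0.76,0,0,0,0]]]}}

```text
time_s: 1.35
eef_pos: [0.4561, -0.1547, 0.2226]
eef_rot: [-0.0, 0.986, 0.165, -0.0]
ft_force: [1.0, 1.1, -0.9]
width: 0.08
```

Emit:
{"op": "servo_tool", "data": {"steps": [[[0.16,-0.13,0,0,0,-0.04],[0.32,-0.26,0,0,0,-0.08],[0.48,-0.38,0,0,0,-0.12],[0.64,-0.5,0,0,0,-0.16],[0.8,-0.63,0,0,0,-0.2],[0.95,-0.75,0,0,0,-0.24],[0.95,-0.75,0,0,0,-0.256],[0.95,-0.75,0,0,0,-0.256]]]}}

```text
time_s: 2.15
eef_pos: [0.5866, 0.0481, 0.2221]
eef_rot: [-0.0, 0.843, 0.539, -0.0]
ft_force: [-0.5, -0.3, -0.2]
width: 0.0798
```

```bash
python3 -c "
from h import *
go(.6275,.1163,.17,-25)"
```

```text
t 2.15 pos [0.5866 0.0481 0.2221] F [-0.5 -0.3 -0.2] w 0.0798 q [-0.04  0.34  1.54 -0.    1.26  0.4 ]
shift [0.3953 0.0429 0.2604] turn [-0.0003  0.0001  0.001 ]
```

Emit:
{"op": "servo_tool", "data": {"steps": [[[0.1,0.01,0,0,0,0],[0.25,0.03,0.05,0,0,0],[0.395,0.043,0.15,0,0,0],[0.395,0.043,0.26,0,0,0],[0.395,0.043,0.26,0,0,0],[0.395,0.043,0.26,0,0,0]]]}}

```text
time_s: 2.75
eef_pos: [0.6272, 0.1148, 0.1705]
eef_rot: [-0.0, 0.844, 0.537, -0.001]
ft_force: [0.7, 0.5, -0.7]
width: 0.0802
```

```bash
python3 -c "
from h import *
from workcell import manip
go(.6275,.1163,.053,-25)
for n in('wrist','scene'):cv2.imwrite('pics/%s1.png'%n,manip.grab_frame(n)['pixels'][:,:,::-1])"
```

```text
t 2.75 pos [0.6272 0.1148 0.1705] F [ 0.7  0.5 -0.7] w 0.0802 q [0.07 0.46 1.48 0.   1.2  0.51]
shift [ 0.0076 -0.001   0.5877] turn [-0.0004  0.0002 -0.0002]
```

View pics/wrist1.png

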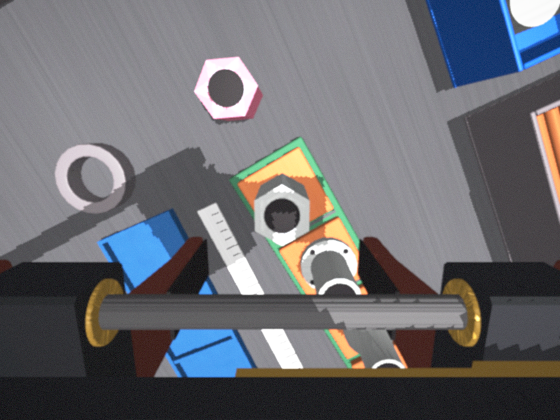

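View pics/scene1.png

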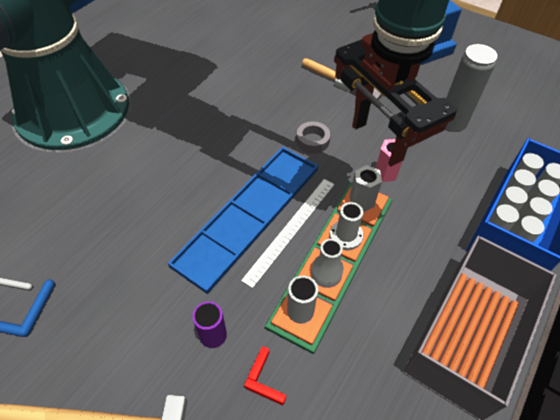

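Emit:
{"op": "servo_tool", "data": {"steps": [[[0.008,0,0.1,0,0,0],[0.01,0,0.22,0,0,0],[0.01,0,0.34,0,0,0],[0.01,0,0.46,0,0,0],[0.01,0,0.54,0,0,0],[0.01,0,0.588,0,0,0],[0.01,0,0.588,0,0,0],[0.01,0,0.588,0,0,0]]]}}

```text
time_s: 3.65
eef_pos: [0.6293, 0.1167, 0.0542]
eef_rot: [0.0, 0.843, 0.537, 0.001]
ft_force: [0.0, 0.7, 0.6]
width: 0.0799
```

Emit:
{"op": "servo_tool", "data": {"steps": [[[0,0,0,0,0,0],[0,0,0,0,0,0],[0,0,0,0,0,0],[0,0,0,0,0,0],[0,0,0,0,0,0],[0,0,0,0,0,0],[0,0,0,0,0,0],[0,0,0,0,0,0],[0,0,0,0,0,0],[0,0,0,0,0,0]]], "gripper": 30}}

```text
time_s: 4.65
eef_pos: [0.6282, 0.117, 0.0532]
eef_rot: [-0.0, 0.843, 0.538, -0.0]
ft_force: [-1.9, 1.3, 3.7]
width: 0.0418
```

```bash
python3 -c "
from h import *
from workcell import manip
go(.4645,-.1313,.15,-1.6)
for n in('wrist',):cv2.imwrite('pics/%s2.png'%n,manip.grab_frame(n)['pixels'][:,:,::-1])"
```

```text
t 4.65 pos [0.6282 0.117  0.0532] F [-1.9  1.3  3.7] w 0.0418 q [0.08 0.59 1.58 0.   0.97 0.51]
shift [-1.4711 -0.2183 -0.484 ] turn [-0.0002 -0.     -0.1298]
```

View pics/wrist2.png

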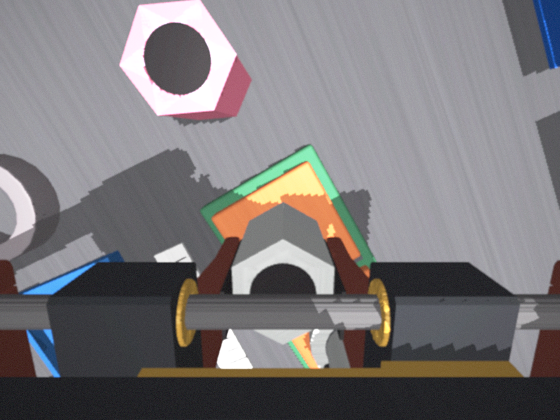

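Emit:
{"op": "servo_tool", "data": {"steps": [[[0,0,-0.03,0,0,0],[0,0,-0.1,0,0,0],[0,0,-0.2,0,0,0],[0,0,-0.32,0,0,0],[0,0,-0.44,0,0,0],[0,0,-0.54,0,0,0],[-0.05,-0.01,-0.58,0,0,0],[-0.13,-0.02,-0.58,0,0,0],[-0.24,-0.035,-0.58,0,0,0],[-0.36,-0.055,-0.58,0,0,0],[-0.48,-0.07,-0.58,0,0,0],[-0.6,-0.09,-0.58,0,0,0],[-0.7,-0.105,-0.58,0,0,0],[-0.78,-0.115,-0.58,0,0,0],[-0.8,-0.12,-0.58,0,0,0]]]}}

```text
time_s: 6.2
eef_pos: [0.537, -0.0197, 0.1683]
eef_rot: [-0.001, 0.844, 0.537, -0.001]
ft_force: [-0.0, 0.3, -3.4]
width: 0.0416
```

```bash
python3 -c "
from h import *
go(.4645,-.1313,.12,-1.6)"
```

```text
t 6.2 pos [ 0.537  -0.0197  0.1683] F [-0.   0.3 -3.4] w 0.0416 q [-0.16  0.33  1.71 -0.    1.11  0.27]
shift [-0.6588 -0.0915  0.2422] turn [-0.0007  0.0002 -0.1304]
```

Emit:
{"op": "servo_tool", "data": {"steps": [[[-0.06,-0.01,0,0,0,-0.015],[-0.16,-0.025,0.02,0,0,-0.04],[-0.28,-0.04,0.05,0,0,-0.07],[-0.4,-0.055,0.1,0,0,-0.1],[-0.52,-0.07,0.15,0,0,-0.12],[-0.62,-0.085,0.2,0,0,-0.13],[-0.659,-0.092,0.242,0,0,-0.13],[-0.659,-0.092,0.242,0,0,-0.13],[-0.659,-0.092,0.242,0,0,-0.13],[-0.659,-0.092,0.242,0,0,-0.13]]]}}

```text
time_s: 7.2
eef_pos: [0.4679, -0.1293, 0.1211]
eef_rot: [0.0, 0.717, 0.697, 0.0]
ft_force: [-0.2, -0.2, -3.5]
width: 0.0419
```

```bash
python3 -c "
from h import *
from workcell import manip
go(.4645,-.1313,.036,-1.6)
for n in('scene',):cv2.imwrite('pics/%s3.png'%n,manip.grab_frame(n)['pixels'][:,:,::-1])"
```

```text
t 7.2 pos [ 0.4679 -0.1293  0.1211] F [-0.2 -0.2 -3.5] w 0.0419 q [-0.41  0.32  1.87  0.    0.95 -0.39]
shift [-0.0106 -0.0171  0.4253] turn [ 0.0004 -0.      0.0003]
```

View pics/scene3.png

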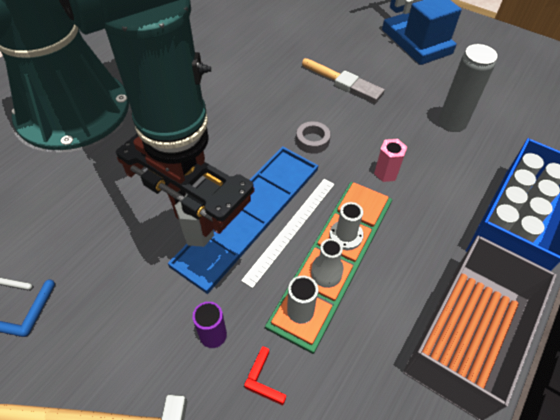

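The scene view shows the hex held at about (193,220), over the right-end compartment. The rest is undisturbed.

Emit:
{"op": "servo_tool", "data": {"steps": [[[-0.005,-0.01,0.05,0,0,0],[-0.01,-0.017,0.13,0,0,0],[-0.01,-0.017,0.22,0,0,0],[-0.01,-0.017,0.3,0,0,0],[-0.01,-0.017,0.36,0,0,0],[-0.01,-0.017,0.4,0,0,0],[-0.01,-0.017,0.415,0,0,0],[-0.01,-0.017,0.424,0,0,0],[-0.01,-0.017,0.428,0,0,0],[-0.01,-0.017,0.428,0,0,0],[-0.01,-0.017,0.428,0,0,0]]]}}

```text
time_s: 8.35
eef_pos: [0.4638, -0.1318, 0.0355]
eef_rot: [0.0, 0.717, 0.697, 0.0]
ft_force: [0.2, -0.1, -2.6]
width: 0.0415
```

```bash
python3 -c "
from h import *
go(.4645,-.1313,.036,-1.6)"
```

```text
t 8.35 pos [ 0.4638 -0.1318  0.0355] F [ 0.2 -0.1 -2.6] w 0.0415 q [-0.42  0.46  1.95  0.    0.73 -0.39]
shift [ 0.0026  0.0036 -0.0026] turn [0.0003 0.0001 0.0002]
```

Emit:
{"op": "servo_tool", "data": {"steps": [[[0,0,0.003,0,0,0],[0,0,0.005,0,0,0],[0,0,0.005,0,0,0]]]}}

```text
time_s: 8.65
eef_pos: [0.4638, -0.1318, 0.0351]
eef_rot: [0.0, 0.717, 0.697, 0.0]
ft_force: [-2.1, 0.7, 9.9]
width: 0.0419
```

Emit:
{"op": "servo_tool", "data": {"steps": [[[0,0,0,0,0,0],[0,0,0,0,0,0],[0,0,0,0,0,0],[0,0,0,0,0,0],[0,0,0,0,0,0],[0,0,0,0,0,0],[0,0,0,0,0,0]]], "gripper": 76}}

```text
time_s: 9.35
eef_pos: [0.4634, -0.1317, 0.034]
eef_rot: [-0.0, 0.717, 0.697, -0.0]
ft_force: [-0.4, 0.2, 0.5]
width: 0.0758
```

```bash
python3 -c "
from h import *
go(.640,.0352,.17,5.6)"
```

```text
t 9.35 pos [ 0.4634 -0.1317  0.034 ] F [-0.4  0.2  0.5] w 0.0758 q [-0.42  0.46  1.95  0.    0.73 -0.39]
shift [ 0.8582  0.8598 -0.68  ] turn [-0.     -0.     -0.0398]
```

Emit:
{"op": "servo_tool", "data": {"steps": [[[0,0,-0.08,0,0,0],[0,0,-0.22,0,0,0],[0,0,-0.38,0,0,0],[0,0,-0.54,0,0,0],[0.03,0.03,-0.64,0,0,0],[0.1,0.1,-0.68,0,0,-0.01],[0.22,0.22,-0.68,0,0,-0.02],[0.36,0.36,-0.68,0,0,-0.03],[0.5,0.5,-0.68,0,0,-0.04],[0.64,0.64,-0.68,0,0,-0.04],[0.76,0.76,-0.68,0,0,-0.04],[0.83,0.83,-0.68,0,0,-0.04],[0.858,0.86,-0.68,0,0,-0.04],[0.858,0.86,-0.68,0,0,-0.04],[0.858,0.86,-0.68,0,0,-0.04],[0.858,0.86,-0.68,0,0,-0.04]]]}}

```text
time_s: 10.95
eef_pos: [0.639, 0.0343, 0.17]
eef_rot: [-0.0, 0.672, 0.741, -0.0]
ft_force: [0.2, -0.1, 0.2]
width: 0.0757
```

```bash
python3 -c "
from h import *
from workcell import manip
go(.6405,.0350,.053,5.6)
for n in('wrist','scene'):cv2.imwrite('pics/%s4.png'%n,manip.grab_frame(n)['pixels'][:,:,::-1])"
```

```text
t 10.95 pos [0.639  0.0343 0.17  ] F [ 0.2 -0.1  0.2] w 0.0757 q [-0.05  0.46  1.48 -0.    1.2  -0.15]
shift [0.003  0.0082 0.5851] turn [-0.0003  0.     -0.0001]
```

View pics/wrist4.png

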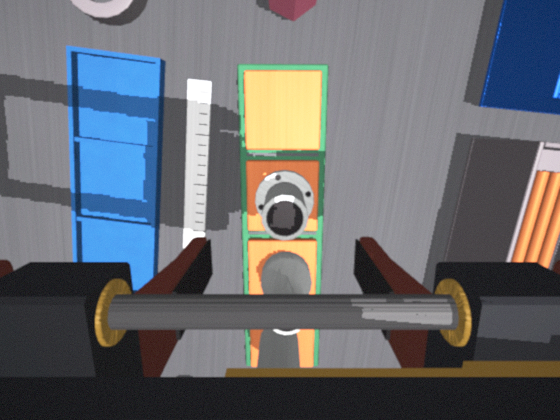

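View pics/scene4.png

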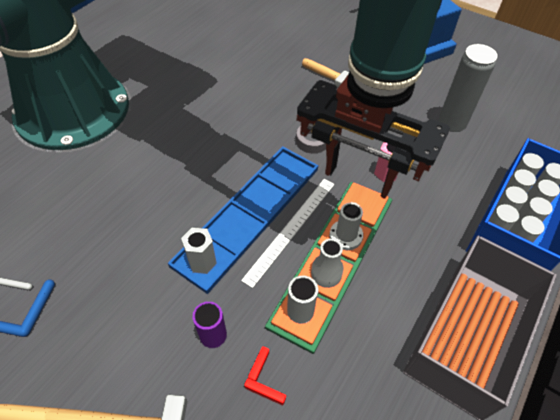

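The hex stands upright in the right-end compartment (scene 198,250). The flange's bore is at wrist (286,216), centred between the jaws, so I'm descending.

Emit:
{"op": "servo_tool", "data": {"steps": [[[0.003,0.008,0.1,0,0,0],[0.003,0.008,0.22,0,0,0],[0.003,0.008,0.34,0,0,0],[0.003,0.008,0.46,0,0,0],[0.003,0.008,0.54,0,0,0],[0.003,0.008,0.585,0,0,0],[0.003,0.008,0.585,0,0,0],[0.003,0.008,0.585,0,0,0]]]}}

```text
time_s: 11.85
eef_pos: [0.642, 0.0357, 0.0537]
eef_rot: [0.0, 0.672, 0.741, 0.0]
ft_force: [-0.3, -0.6, -0.1]
width: 0.0759
```

Emit:
{"op": "servo_tool", "data": {"steps": [[[0,0,0,0,0,0],[0,0,0,0,0,0],[0,0,0,0,0,0],[0,0,0,0,0,0],[0,0,0,0,0,0],[0,0,0,0,0,0],[0,0,0,0,0,0],[0,0,0,0,0,0],[0,0,0,0,0,0],[0,0,0,0,0,0]]], "gripper": 25}}

```text
time_s: 12.85
eef_pos: [0.641, 0.0359, 0.0532]
eef_rot: [-0.0, 0.671, 0.741, -0.0]
ft_force: [-3.5, 0.0, 5.8]
width: 0.0354
```

```bash
python3 -c "
from h import *
go(.4666,-.0513,.165,-1.6)"
```

```text
t 12.85 pos [0.641  0.0359 0.0532] F [-3.5  0.   5.8] w 0.0354 q [-0.05  0.6   1.57  0.    0.97 -0.15]
shift [-0.3483 -0.9113 -0.5584] turn [-0.0003 -0.      0.0402]
```

Emit:
{"op": "servo_tool", "data": {"steps": [[[0,0,-0.03,0,0,0],[0,0,-0.1,0,0,0],[0,0,-0.2,0,0,0],[0,0,-0.32,0,0,0],[0,0,-0.44,0,0,0],[0,0,-0.53,0,0,0],[-0.01,-0.03,-0.56,0,0,0],[-0.04,-0.11,-0.56,0,0,0.01],[-0.09,-0.23,-0.56,0,0,0.02],[-0.14,-0.36,-0.56,0,0,0.03],[-0.19,-0.5,-0.56,0,0,0.04],[-0.24,-0.64,-0.56,0,0,0.04],[-0.29,-0.76,-0.54,0,0,0.04],[-0.33,-0.86,-0.5,0,0,0.04],[-0.348,-0.9,-0.44,0,0,0.04],[-0.348,-0.911,-0.37,0,0,0.04],[-0.348,-0.911,-0.32,0,0,0.04],[-0.348,-0.911,-0.3,0,0,0.04],[-0.348,-0.911,-0.3,0,0,0.04],[-0.348,-0.911,-0.3,0,0,0.04]]]}}

```text
time_s: 14.85
eef_pos: [0.4677, -0.0512, 0.1133]
eef_rot: [0.0, 0.717, 0.697, 0.0]
ft_force: [-0.5, -0.6, -3.3]
width: 0.0359
```

```bash
python3 -c "
from h import *
go(.4666,-.0513,.036,-1.6)"
```

```text
t 14.85 pos [ 0.4677 -0.0512  0.1133] F [-0.5 -0.6 -3.3] w 0.0359 q [-0.26  0.32  1.91  0.    0.92 -0.23]
shift [-0.0007 -0.0055  0.3865] turn [ 0.0002 -0.      0.0003]
```

Emit:
{"op": "servo_tool", "data": {"steps": [[[0,-0.005,0.05,0,0,0],[0,-0.005,0.13,0,0,0],[0,-0.005,0.22,0,0,0],[0,-0.005,0.3,0,0,0],[0,-0.005,0.35,0,0,0],[0,-0.005,0.375,0,0,0],[0,-0.005,0.384,0,0,0],[0,-0.005,0.39,0,0,0],[0,-0.005,0.394,0,0,0],[0,-0.005,0.394,0,0,0]]]}}

```text
time_s: 15.85
eef_pos: [0.4666, -0.0513, 0.0351]
eef_rot: [0.0, 0.717, 0.697, 0.0]
ft_force: [-0.8, 0.6, 1.5]
width: 0.0356
```

```bash
python3 -c "
from h import *
go(.4666,-.0513,.035,-1.6)"
```

```text
t 15.85 pos [ 0.4666 -0.0513  0.0351] F [-0.8  0.6  1.5] w 0.0356 q [-0.26  0.45  1.98  0.    0.71 -0.23]
shift [-0.0001 -0.      0.0005] turn [0.0004 0.0001 0.0002]
```

Contact with the floor (+1.5 N against −3.3 N hanging). Releasing, then on to the reducer.

Emit:
{"op": "servo_tool", "data": {"steps": [[[0,0,0.002,0,0,0],[0,0,0.002,0,0,0],[0,0,0.002,0,0,0],[0,0,0.002,0,0,0],[0,0,0.002,0,0,0],[0,0,0.002,0,0,0],[0,0,0.002,0,0,0]]], "gripper": 76}}

```text
time_s: 16.55
eef_pos: [0.4661, -0.0512, 0.0338]
eef_rot: [-0.0, 0.717, 0.697, 0.0]
ft_force: [-0.0, 0.3, -0.8]
width: 0.0761
```

```bash
python3 -c "
from h import *
go(.650,-.0442,.17,5.6)"
```

```text
t 16.55 pos [ 0.4661 -0.0512  0.0338] F [-0.   0.3 -0.8] w 0.0761 q [-0.26  0.45  1.98  0.    0.71 -0.23]
shift [ 0.06    0.9182 -0.6809] turn [-0.     -0.     -0.0398]
```

Emit:
{"op": "servo_tool", "data": {"steps": [[[0,0,-0.08,0,0,0],[0,0,-0.22,0,0,0],[0,0,-0.38,0,0,0],[0,0,-0.54,0,0,0],[0,0.03,-0.64,0,0,0],[0.01,0.1,-0.68,0,0,-0.01],[0.02,0.24,-0.68,0,0,-0.02],[0.03,0.42,-0.68,0,0,-0.03],[0.04,0.6,-0.68,0,0,-0.04],[0.05,0.76,-0.68,0,0,-0.04],[0.06,0.88,-0.68,0,0,-0.04],[0.062,0.918,-0.68,0,0,-0.04],[0.062,0.92,-0.68,0,0,-0.04],[0.062,0.92,-0.68,0,0,-0.04],[0.062,0.92,-0.68,0,0,-0.04]]]}}

```text
time_s: 18.05
eef_pos: [0.6488, -0.0438, 0.1698]
eef_rot: [-0.001, 0.672, 0.741, -0.0]
ft_force: [-0.4, -0.2, -0.7]
width: 0.0757
```

```bash
python3 -c "
from h import *
from workcell import manip
go(.650,-.0442,.0635,5.6)
for n in('wrist','scene'):cv2.imwrite('pics/%s5.png'%n,manip.grab_frame(n)['pixels'][:,:,::-1])"
```

```text
t 18.05 pos [ 0.6488 -0.0438  0.1698] F [-0.4 -0.2 -0.7] w 0.0757 q [-0.17  0.48  1.45 -0.    1.21 -0.27]
shift [-0.0027  0.0064  0.5317] turn [-0.0004 -0.0001  0.0001]
```

View pics/wrist5.png

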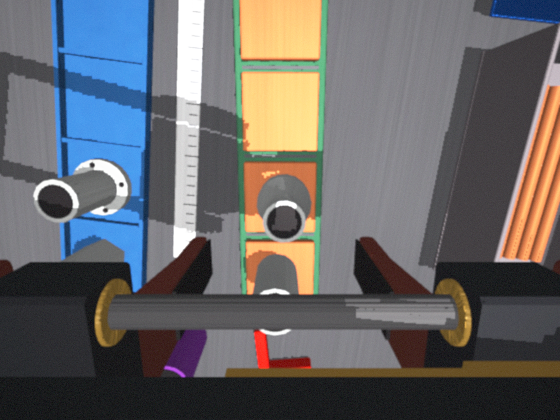

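View pics/scene5.png

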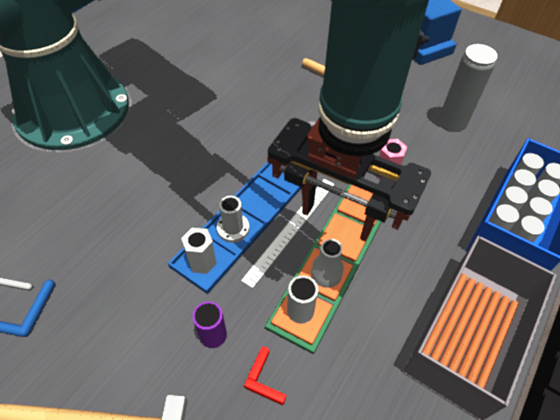

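The flange stands in the second compartment from the right (scene 231,218), upright and near the middle. The reducer's bore is at wrist (285,220), between the jaws.

Emit:
{"op": "servo_tool", "data": {"steps": [[[-0.002,0.006,0.1,0,0,0],[-0.002,0.006,0.22,0,0,0],[-0.002,0.006,0.34,0,0,0],[-0.002,0.006,0.44,0,0,0],[-0.002,0.006,0.5,0,0,0],[-0.002,0.006,0.532,0,0,0],[-0.002,0.006,0.532,0,0,0],[-0.002,0.006,0.532,0,0,0]]]}}

```text
time_s: 18.95
eef_pos: [0.6522, -0.0442, 0.0643]
eef_rot: [0.0, 0.672, 0.741, 0.0]
ft_force: [0.2, -0.3, 0.1]
width: 0.0761
```

Emit:
{"op": "servo_tool", "data": {"steps": [[[0,0,0,0,0,0],[0,0,0,0,0,0],[0,0,0,0,0,0],[0,0,0,0,0,0],[0,0,0,0,0,0],[0,0,0,0,0,0],[0,0,0,0,0,0],[0,0,0,0,0,0],[0,0,0,0,0,0],[0,0,0,0,0,0]]], "gripper": 22}}

```text
time_s: 19.95
eef_pos: [0.6509, -0.0441, 0.0634]
eef_rot: [-0.001, 0.671, 0.741, -0.0]
ft_force: [-4.0, 1.2, 2.3]
width: 0.0315
```

```bash
python3 -c "
from h import *
go(.4688,.0287,.175,-1.6)"
```

```text
t 19.95 pos [ 0.6509 -0.0441  0.0634] F [-4.   1.2  2.3] w 0.0315 q [-0.17  0.6   1.54 -0.    1.01 -0.27]
shift [ 0.4518 -0.8711 -0.5569] turn [-0.0004 -0.0001  0.0402]
```

Emit:
{"op": "servo_tool", "data": {"steps": [[[0,0,-0.03,0,0,0],[0,0,-0.1,0,0,0],[0,0,-0.2,0,0,0],[0,0,-0.32,0,0,0],[0,0,-0.44,0,0,0],[0,0,-0.53,0,0,0],[0.02,-0.03,-0.56,0,0,0],[0.06,-0.11,-0.56,0,0,0.01],[0.12,-0.23,-0.56,0,0,0.02],[0.19,-0.36,-0.56,0,0,0.03],[0.26,-0.5,-0.56,0,0,0.04],[0.33,-0.64,-0.56,0,0,0.04],[0.39,-0.76,-0.54,0,0,0.04],[0.44,-0.84,-0.5,0,0,0.04],[0.452,-0.87,-0.44,0,0,0.04],[0.452,-0.871,-0.37,0,0,0.04],[0.452,-0.871,-0.32,0,0,0.04],[0.452,-0.871,-0.3,0,0,0.04],[0.452,-0.871,-0.3,0,0,0.04],[0.452,-0.871,-0.3,0,0,0.04]]]}}

```text
time_s: 21.95
eef_pos: [0.4698, 0.0287, 0.1237]
eef_rot: [0.0, 0.717, 0.697, 0.0]
ft_force: [0.3, -0.2, -3.8]
width: 0.0318
```

```bash
python3 -c "
from h import *
go(.4688,.0287,.0453,-1.6)"
```

```text
t 21.95 pos [0.4698 0.0287 0.1237] F [ 0.3 -0.2 -3.8] w 0.0318 q [-0.09  0.3   1.9   0.    0.94 -0.06]
shift [-1.000e-04 -5.400e-03  3.921e-01] turn [ 0.0002 -0.      0.0001]
```

Emit:
{"op": "servo_tool", "data": {"steps": [[[0,-0.005,0.05,0,0,0],[0,-0.005,0.13,0,0,0],[0,-0.005,0.22,0,0,0],[0,-0.005,0.3,0,0,0],[0,-0.005,0.35,0,0,0],[0,-0.005,0.375,0,0,0],[0,-0.005,0.386,0,0,0],[0,-0.005,0.392,0,0,0],[0,-0.005,0.396,0,0,0],[0,-0.005,0.396,0,0,0]]]}}

```text
time_s: 22.95
eef_pos: [0.4687, 0.0287, 0.0453]
eef_rot: [0.0, 0.717, 0.697, 0.0]
ft_force: [-2.4, 0.1, 4.1]
width: 0.0318
```

```bash
python3 -c "
from h import *
go(.4688,.0287,.0453,-1.6)"
```

```text
t 22.95 pos [0.4687 0.0287 0.0453] F [-2.4  0.1  4.1] w 0.0318 q [-0.09  0.43  1.97  0.    0.74 -0.06]
shift [-0.0002  0.0005 -0.0002] turn [0.0003 0.     0.0002]
```

Emit:
{"op": "servo_tool", "data": {"steps": [[[0,0,0,0,0,0],[0,0,0,0,0,0],[0,0,0,0,0,0],[0,0,0,0,0,0],[0,0,0,0,0,0],[0,0,0,0,0,0],[0,0,0,0,0,0]]], "gripper": 76}}

```text
time_s: 23.65
eef_pos: [0.4684, 0.0288, 0.0442]
eef_rot: [-0.0, 0.717, 0.697, 0.0]
ft_force: [0.7, 0.3, 1.2]
width: 0.076
```

```bash
python3 -c "
from h import *
go(.6502,-.1216,.17,5.6)"
```

```text
t 23.65 pos [0.4684 0.0288 0.0442] F [0.7 0.3 1.2] w 0.076 q [-0.09  0.43  1.97  0.    0.74 -0.06]
shift [-0.7267  0.9294 -0.629 ] turn [-0.     -0.     -0.0398]
```

Emit:
{"op": "servo_tool", "data": {"steps": [[[0,0,-0.08,0,0,0],[0,0,-0.22,0,0,0],[0,0,-0.38,0,0,0],[0,0,-0.52,0,0,0],[-0.02,0.03,-0.6,0,0,0],[-0.08,0.1,-0.63,0,0,-0.01],[-0.17,0.22,-0.63,0,0,-0.02],[-0.29,0.37,-0.63,0,0,-0.03],[-0.41,0.52,-0.63,0,0,-0.04],[-0.53,0.67,-0.63,0,0,-0.04],[-0.63,0.81,-0.63,0,0,-0.04],[-0.7,0.9,-0.63,0,0,-0.04],[-0.727,0.932,-0.63,0,0,-0.04],[-0.727,0.932,-0.63,0,0,-0.04],[-0.727,0.932,-0.63,0,0,-0.04],[-0.727,0.932,-0.63,0,0,-0.04]]]}}

```text
time_s: 25.25
eef_pos: [0.6495, -0.1206, 0.1702]
eef_rot: [-0.001, 0.671, 0.741, -0.0]
ft_force: [-0.3, -0.0, 0.6]
width: 0.0763
```

```bash
python3 -c "
from h import *
from workcell import manip
go(.6502,-.1216,.055,5.6)
for n in('wrist','scene'):cv2.imwrite('pics/%s6.png'%n,manip.grab_frame(n)['pixels'][:,:,::-1])"
```

```text
t 25.25 pos [ 0.6495 -0.1206  0.1702] F [-0.3 -0.   0.6] w 0.0763 q [-0.29  0.49  1.43  0.    1.22 -0.39]
shift [-0.0059  0.0037  0.5761] turn [-0.0003 -0.0002  0.0004]
```

View pics/wrist6.png

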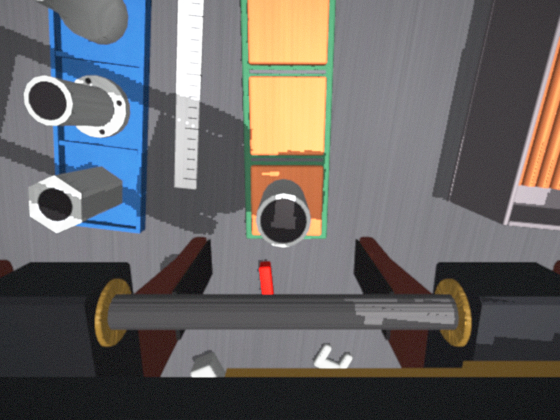

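View pics/scene6.png

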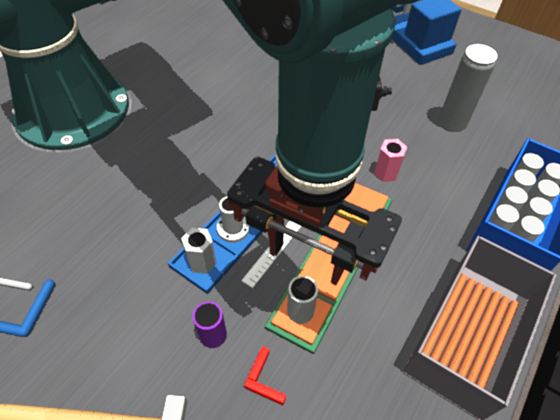

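The pipe's bore is at wrist (284,220), centred. The hex and flange are still upright.

Emit:
{"op": "servo_tool", "data": {"steps": [[[-0.006,0.004,0.1,0,0,0],[-0.006,0.004,0.22,0,0,0],[-0.006,0.004,0.34,0,0,0],[-0.006,0.004,0.46,0,0,0],[-0.006,0.004,0.54,0,0,0],[-0.006,0.004,0.576,0,0,0],[-0.006,0.004,0.576,0,0,0],[-0.006,0.004,0.576,0,0,0]]]}}

```text
time_s: 26.15
eef_pos: [0.6521, -0.1227, 0.0559]
eef_rot: [0.0, 0.671, 0.741, 0.0]
ft_force: [0.9, -0.3, -0.3]
width: 0.0764
```

Emit:
{"op": "servo_tool", "data": {"steps": [[[0,0,0,0,0,0],[0,0,0,0,0,0],[0,0,0,0,0,0],[0,0,0,0,0,0],[0,0,0,0,0,0],[0,0,0,0,0,0],[0,0,0,0,0,0],[0,0,0,0,0,0],[0,0,0,0,0,0],[0,0,0,0,0,0]]], "gripper": 30}}

```text
time_s: 27.15
eef_pos: [0.6511, -0.1228, 0.0552]
eef_rot: [-0.0, 0.671, 0.741, -0.0]
ft_force: [-3.4, 0.2, 4.8]
width: 0.0416
```

```bash
python3 -c "
from h import *
go(.4710,.1087,.17,-1.6)"
```

```text
t 27.15 pos [ 0.6511 -0.1228  0.0552] F [-3.4  0.2  4.8] w 0.0416 q [-0.29  0.62  1.52 -0.    1.   -0.39]
shift [ 1.2404 -0.7829 -0.5728] turn [-0.0003 -0.      0.0402]
```

Emit:
{"op": "servo_tool", "data": {"steps": [[[0,0,-0.03,0,0,0],[0,0,-0.1,0,0,0],[0,0,-0.2,0,0,0],[0,0,-0.32,0,0,0],[0,0,-0.44,0,0,0],[0,0,-0.54,0,0,0],[0.04,-0.03,-0.573,0,0,0],[0.12,-0.08,-0.573,0,0,0.01],[0.24,-0.15,-0.573,0,0,0.02],[0.37,-0.23,-0.573,0,0,0.03],[0.5,-0.32,-0.573,0,0,0.04],[0.62,-0.39,-0.573,0,0,0.04],[0.72,-0.45,-0.573,0,0,0.04],[0.79,-0.5,-0.573,0,0,0.04],[0.8,-0.51,-0.573,0,0,0.04],[0.8,-0.51,-0.573,0,0,0.04]]]}}

```text
time_s: 28.75
eef_pos: [0.5343, 0.0266, 0.1697]
eef_rot: [0.0, 0.716, 0.698, 0.0]
ft_force: [1.5, -0.1, -3.9]
width: 0.0415
```

```bash
python3 -c "
from h import *
go(.4710,.1087,.115,-1.6)"
```

```text
t 28.75 pos [0.5343 0.0266 0.1697] F [ 1.5 -0.1 -3.9] w 0.0415 q [-0.08  0.32  1.71 -0.    1.1  -0.05]
shift [ 0.4022 -0.3275  0.2734] turn [0.0001 0.0001 0.0005]
```

Emit:
{"op": "servo_tool", "data": {"steps": [[[0.04,-0.03,0,0,0,0],[0.1,-0.08,0,0,0,0],[0.18,-0.15,0,0,0,0],[0.27,-0.22,0,0,0,0],[0.35,-0.28,0.02,0,0,0],[0.39,-0.32,0.08,0,0,0],[0.402,-0.327,0.16,0,0,0],[0.402,-0.327,0.23,0,0,0],[0.402,-0.327,0.27,0,0,0],[0.402,-0.327,0.273,0,0,0],[0.402,-0.327,0.273,0,0,0],[0.402,-0.327,0.273,0,0,0]]]}}

```text
time_s: 29.95
eef_pos: [0.4719, 0.1086, 0.1157]
eef_rot: [0.0, 0.717, 0.697, 0.0]
ft_force: [0.3, -0.3, -3.5]
width: 0.0416
```

```bash
python3 -c "
from h import *
go(.4710,.1087,.0371,-1.6)"
```

```text
t 29.95 pos [0.4719 0.1086 0.1157] F [ 0.3 -0.3 -3.5] w 0.0416 q [0.08 0.33 1.88 0.   0.93 0.11]
shift [ 2.000e-04 -4.800e-03  3.929e-01] turn [ 0.0004 -0.0001  0.0001]
```

Emit:
{"op": "servo_tool", "data": {"steps": [[[0,-0.005,0.05,0,0,0],[0,-0.005,0.13,0,0,0],[0,-0.005,0.22,0,0,0],[0,-0.005,0.3,0,0,0],[0,-0.005,0.35,0,0,0],[0,-0.005,0.375,0,0,0],[0,-0.005,0.386,0,0,0],[0,-0.005,0.393,0,0,0],[0,-0.005,0.397,0,0,0],[0,-0.005,0.397,0,0,0]]]}}

```text
time_s: 30.95
eef_pos: [0.4704, 0.1086, 0.0372]
eef_rot: [0.0, 0.717, 0.697, 0.0]
ft_force: [-4.5, 0.0, 8.8]
width: 0.0413
```

```bash
python3 -c "
from h import *
go(.4710,.1087,.0371,-1.6)"
```

```text
t 30.95 pos [0.4704 0.1086 0.0372] F [-4.5  0.   8.8] w 0.0413 q [ 0.08  0.46  1.95 -0.    0.74  0.11]
shift [0.0004 0.0029 0.0004] turn [ 0.0003 -0.      0.0002]
```

On the floor. Release, lift, then back the arm out of the cameras' view.

Emit:
{"op": "servo_tool", "data": {"steps": [[[0,0,0,0,0,0],[0,0,0,0,0,0],[0,0,0,0,0,0],[0,0,0,0,0,0],[0,0,0,0,0,0],[0,0,0,0,0,0],[0,0,0,0,0,0]]], "gripper": 76}}

```text
time_s: 31.65
eef_pos: [0.4703, 0.1086, 0.0356]
eef_rot: [-0.0, 0.717, 0.697, 0.0]
ft_force: [0.1, -0.4, -0.2]
width: 0.0758
```

Emit:
{"op": "servo_tool", "data": {"steps": [[[0,0,-0.08,0,0,0],[0,0,-0.22,0,0,0],[0,0,-0.38,0,0,0],[0,0,-0.54,0,0,0],[0,0,-0.7,0,0,0],[0.1,0,-0.8,0,0,0],[0.25,0,-0.85,0,0,0],[0.4,0,-0.85,0,0,0],[0.6,0,-0.85,0,0,0],[0.8,0,-0.85,0,0,0],[1.0,0,-0.85,0,0,0],[1.0,0,-0.85,0,0,0],[1.0,0,-0.85,0,0,0]]]}}

```text
time_s: 32.95
eef_pos: [0.4752, 0.3089, 0.2053]
eef_rot: [-0.0, 0.716, 0.698, -0.001]
ft_force: [-0.6, -0.2, -0.8]
width: 0.0762
```

Run:
```python
from h import *
from workcell import manip
go(.47,.1,.2,0)
d={n:manip.grab_frame(n) for n in('top','scene')};pickle.dump((None,d),open("f9.pkl","wb"))
for n in d:cv2.imwrite('pics/%s9.png'%n,d[n]['pixels'][:,:,::-1])
```

```text
t 32.95 pos [0.4752 0.3089 0.2053] F [-0.6 -0.2 -0.8] w 0.0762 q [ 0.45  0.33  1.6  -0.    1.21  0.48]
shift [-1.0448e+00  3.0000e-04  2.7100e-02] turn [-0.0002  0.0002 -0.008 ]
```

View pics/top9.png

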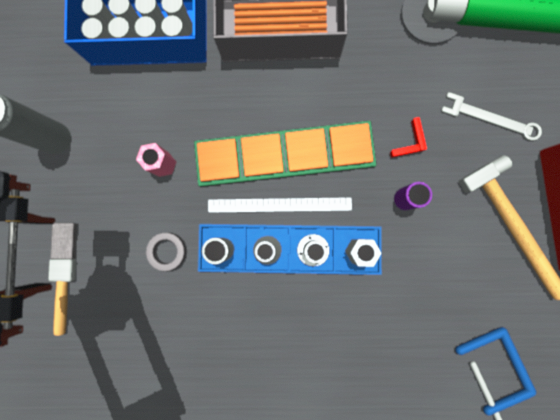

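View pics/scene9.png

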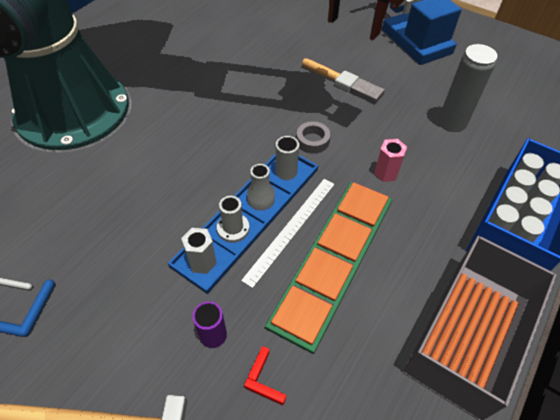

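The top view shows, from left to right in the tray, pipe (215,251), reducer (266,250), flange (315,250) and hex (366,253). All are upright and the rack is empty. Now a quick numeric check.

Run:
```python
from h import *
s,d=pickle.load(open("f9.pkl","rb"));f=d["top"]
T=dict(pipe=((215,251),.080,(.471,.1087)),reducer=((266,251),.084,(.4688,.0287)),flange=((315,250),.078,(.4666,-.0513)),hex=((366,253),.074,(.4644,-.1313)))
g=cv2.cvtColor(f["pixels"],cv2.COLOR_RGB2GRAY)
for n,(uv,z,t) in T.items():
    x0,y0=uv[0]-22,uv[1]-22;S=8
    c=cv2.resize(g[y0:y0+44,x0:x0+44],None,fx=S,fy=S,interpolation=cv2.INTER_CUBIC)
    k,l,st,ce=cv2.connectedComponentsWithStats((c<125).astype(np.uint8))
    q=l[int(22.5*S),int(22.5*S)];cc=(ce[q]+.5)/S-.5+[x0,y0]
    p=toplane(f,cc,z)[0];print(n,cc.round(1),p.round(4),"off mm",((p-t)*1000).round(1),st[q,4])
from workcell import manip
print(manip.hand_in())
```

```text
pipe [214.4 250.6] [0.4705 0.1101] off mm [-0.5  1.4] 19586
reducer [264.6 251.3] [0.4687 0.029 ] off mm [-0.1  0.3] 10227
flange [315.2 251.6] [ 0.4669 -0.0519] off mm [ 0.3 -0.6] 11924
hex [365.5 252.5] [ 0.4642 -0.1328] off mm [-0.2 -1.5] 12170
the job is handed in; nothing more can be done
None
```

All four fittings are in the blue tray in reverse order, and the job is handed in at about 33 s of the 109 s allowed. From the robot's left, the tray now holds pipe, reducer, flange and hex. On the rack the order was hex, flange, reducer, pipe.

- **Position:** in the final top view, each fitting's bore centre was within about 1.5 mm of its compartment centre.
- **Upright:** the top and scene pictures show all four standing, the rack empty, and the pink and purple look-alikes still in place. The gripper was clear of everything.
- **Forces:** wrist force read at most about 11 N at the end of each move; I have no readings from within the moves.
- **Disagreement:** the scene camera put the tray's centre about 4 mm farther in x than the top camera. I put that down to the visible tray side walls and used the top view. No check failed.

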